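Take the cooler pile apart and lay it out for refitting

ROBOT

A 6-joint arm with a two-finger parallel gripper is mounted at the origin on the work surface. World frame = base frame: x ahead of the robot, y to its left, z up, the work surface at z = 0. Lengths are in m, angles in rad, forces in N, time in s.
With the tool pointing down it reaches from about 0.3 to 1 m from the base axis. Payload 5.1 kg.
Tool frame: the origin (TCP) lies at the very end of the fingers, on their centre line; the grasp point (between the pads) lies 19 mm behind it; z points along the fingers, y is the direction in which the jaws open and shut (so a half turn about z gives the same grasp; the last joint's range is limited). The gripper opens to 95 mm and grips with 3 to 60 N. Pads are 20 mm wide; open, the fingers measure 119 mm over their backs; the gripper's body (75 mm by 180 mm) begins 59 mm behind the grasp point.
Start: joints at [-1.226, 0.124, 1.65, -0, 1.367, -0.083], TCP at [0.27, -0.591, 0.215] pointing down, gripper open.
Joint ranges: [-2.61, 2.61], [-1.02, 2.33], [0.03, 2.71], [-1.35, 4.49], [0.32, 2.68], [-2.91, 2.91]. Speed limits (rad/s): [2.57, 2.57, 3.14, 3.14, 3.14, 3.14].

INTERFACE

Orientations are given as a unit quaternion [x, y, z, w].
In Python, from plant import robot gives the robot as it stands. The module is installed in compiled form; this text tells all that it offers.
- The arm moves only by the tool step_arm, never from a script. Its argument "targets" is a list that holds one entry, the list of rows, each a list of 5 numbers: the finger opening in cm, from 0 to 9.51, then the shift along the tool's x, y, z in cm, then the turn about the tool's z in degrees. In form: [[[grip, x, y, z, yaw], ...]]. A call has 1 to 10 rows; each row shifts and turns the commanded pose from where the row before left it, along the tool's axes as they then stand; what a row does not reach is not made up. A row lasts 1/10 s, in which the tool goes at most 50 mm and 8.59 degrees, less where a joint would pass 70% of its speed; a pose out of reach is approached as far as the arm can. A call is refused whole if a number of a shift passes 5 or a number of a turn 8.59, either way. A call with a gripper value outside its range is refused whole. The fingers move at their own pace and stop on an object; "force" is the grip in N (left out, the last holds). Time passes only in rows, so rows that do not move let the fingers close. It gives the time, the measured TCP pose, the force and the opening at its end, in the units of the state.
- robot.sense(): the state, without advancing time (a new reading comes with each control period).
- robot.get_image(name): name is "scene" or "top"; returns (picture, depth): 480x640x3 uint8, red, green, blue; 480x640 float32, m along the optical axis (not along the pixel's ray), 0 where there is no reading.
- robot.camera_info(name): a dict with "fx", "fy", "cx", "cy" (pixels), "R" (3x3) and "t" (3): a world point X has camera coordinates R X + t. Camera axes: x right, y down, z forward; pixel columns grow to the right and rows downward; lengths in m; the calibration is good to about 2 mm. A picture is of the moment at which its call begins. camera_info takes no time and is no camera call.
- robot.job_done(): hands the job in, once; it reports no verdict.
The state is a dict: "time_s": time; "q": joint angles; "dq": joint speeds; "tau": joint torques, N m; "tool_pos": TCP position; "orientation": TCP orientation; "wrist_force": force on the tool from outside, world axes, zero at the start; "ft_torque": the same for the moment, N m; "gripper_width": finger opening in m.
Only numpy, scipy, OpenCV 4.12 (cv2) and the standard library are available. Lean on these libraries where they do the work, as an engineer would, in place of code of your own. Each camera call takes 0.05 s, during which the arm holds its last target. There are 200 camera calls.

TASK

Take apart the pile of cooler parts: lay the fan flat in the square tray and the heatsink flat in the long tray, and put the bracket on the circuit board, centred and square across the two black rails of the socket. The copper plate lying on the bench must be in the socket first, flat and centred between the rails, with the bracket over it. Set the parts down rather than dropping them, and leave the multimeter, screwdriver and expansion card where they are.

Things in the scene. Friction and masses are not known exactly. Their poses are not given: they have to be found in the camera images.
- heatsink: Loose aluminium heatsink, the bottom of the pile on the bench: 110 (x) x 60 (y) x 32 (z) mm, fins running along x, plain flat sides, 0.17 to 0.33 kg. Origin at the centre of its underside, z up. Grip it across y (60 mm). It goes in the long tray with its length along the tray's.
- fan: Loose black square cooling fan, 60 x 60 x 25 (z) mm with flat sides and a grey rotor that does not turn, lying flat on the heatsink in the middle of the pile, about 0.08 kg. Origin at the centre of its underside, z up. It goes in the square tray.
- bracket: Loose steel bracket on top of the pile: flat strap 80 (x) x 26 (y) x 6 (z) mm with a darker rib, 36 (x) x 14 (y) mm, standing 18 mm up from the strap's middle (24 mm overall height), about 0.09 kg. Origin at the centre of the strap's underside, z up. Grip the rib across y (14 mm).
- shim: Loose copper plate, 36 (x) x 46 (y) x 8 (z) mm, lying alone and flat on the bench, about 0.11 kg. Origin at the centre of its underside. Its 36 mm side goes across the socket (board x), so grip it across y (46 mm): the socket is open at its y ends.
- board: Fixed green circuit board, x -55 to 95, y -60 to 60, 8 mm thick. Origin: on the underside, below the socket centre. Socket: grey floor, top at z 10; two black rails at x -28 and 28, each 8 (x) by 60 (y), top at z 20; the 48 mm gap is open at both y ends. Plate lies on the floor (8 mm thick, clear of the bracket), bracket bridges the rails, its x along board x. Slots and ports: x 55 to 90, up to z 22.
- fan_tray: Fixed shallow grey square tray, 94 x 94 x 14 mm outside, walls and floor 5 mm thick, 84 x 84 mm inside. Origin at the centre of its underside; the inner floor is at z 5 mm.
- sink_tray: Fixed shallow grey long tray, 144 (x) x 94 (y) x 14 mm outside, walls and floor 5 mm thick, 134 x 84 mm inside. Origin at the centre of its underside; the inner floor is at z 5 mm.
- multimeter: Bystander: red multimeter lying flat, 140 (x) x 74 (y) mm, 40 mm tall at its dial. Origin at the centre of its underside. Leave it alone.
- screwdriver: Bystander: screwdriver lying on the bench along its x, about 170 mm long and 30 mm thick at most. Leave it alone.
- card: Bystander: flat green expansion card, about 125 (x) x 70 (y) mm, 12 mm high at its metal end. Origin at the centre of its underside. Leave it alone.
There are look-alikes about, which are no part of the job. Of the things like the shim, leave any that is yellow; of the rest the smaller one is meant.

How it is judged:
By the outcome, as a careful person would: the job done as asked, in the order asked, and still so for the second after the job is handed in, with the robot touching nothing.
It also fails if it takes over 134 s, if anything falls off the work surface, if the arm or the gripper's body presses on something with over 40 N, if the wrist force passes 120 N, or if a joint passes its speed limit or range.

## Working session

There is one attempt and no reset: what is moved stays moved. The work goes in short steps, Python scripts to look and compute and a tool call to move; the robot and the scene stay as the last step left them, time stands still between calls to the robot, and variables do not carry over. Pictures are saved under pics/ and viewed, about 12 in all and at most 16, crops included, and the job is handed in when it is done.

Besides the shell and the picture viewer there is one more tool, called after ">>>" by a JSON object that holds its "fn" and its "kwargs", one argument or row to a line. step_arm: Moves the arm, as the interface text tells. Its arguments: {"type":"object","properties":{"targets":{"type":"array","items":{"type":"array","items":{"type":"array","items":{"type":"number"}}}},"force":{"type":"number"}},"required":["targets"]}

```bash
mkdir -p pics; ls; cat > h.py <<'E'
import numpy as np, cv2
from plant import robot
def grab(n,f=None):
    im,d=robot.get_image(n)
    if f: cv2.imwrite('pics/'+f,im[:,:,::-1])
    np.savez('last_'+n,im=im,d=d); return im,d
def load(n):
    z=np.load('last_'+n+'.npz'); return z['im'],z['d']
def world(n,d):
    c=robot.camera_info(n); R=np.array(c['R']);t=np.array(c['t'])
    v,u=np.mgrid[:480,:640]
    P=np.stack([(u-c['cx'])/c['fx']*d,(v-c['cy'])/c['fy']*d,d],-1)
    return (P-t)@R
E
python3 - <<'E'
from h import *
for n in('top','scene'):
    im,d=grab(n,n+'0.png'); c=robot.camera_info(n);print(n,c['fx'],-np.array(c['R']).T@c['t'],np.array(c['R'])[2])
s=robot.sense();print(s)
E
```

```text
pics
top 493.32704862676076 [0.51194627 0.01052403 1.24157366] [ 0.05030418 -0.0159603  -0.99860641]
scene 595.0454126177808 [ 1.33514087 -0.00540022  0.87876856] [-0.68188012 -0.01107901 -0.73138003]
{'time_s': 0.1, 'q': array([-1.22561682e+00,  1.24436992e-01,  1.65150910e+00, -1.07416694e-05,
        1.36750327e+00, -8.25743241e-02]), 'dq': array([-0.00072468, -0.00133591, -0.00206684,  0.00129502,  0.00277123,
        0.00066279]), 'tau': array([ 8.65222282e-04, -4.18881834e+01, -3.61096108e+01,  7.77448970e-02,
        4.61356679e-02, -6.70294412e-05]), 'tool_pos': array([ 0.26943038, -0.59090234,  0.2135286 ]), 'orientation': array([ 9.77214732e-01,  2.12251042e-01, -1.26759464e-04, -9.19675651e-04]), 'wrist_force': array([ 0.42859153,  0.12837512, -0.31763776]), 'ft_torque': array([-0.04616203,  0.0420368 ,  0.0121103 ]), 'gripper_width': 0.09534747644573212}
```

View pics/top0.png

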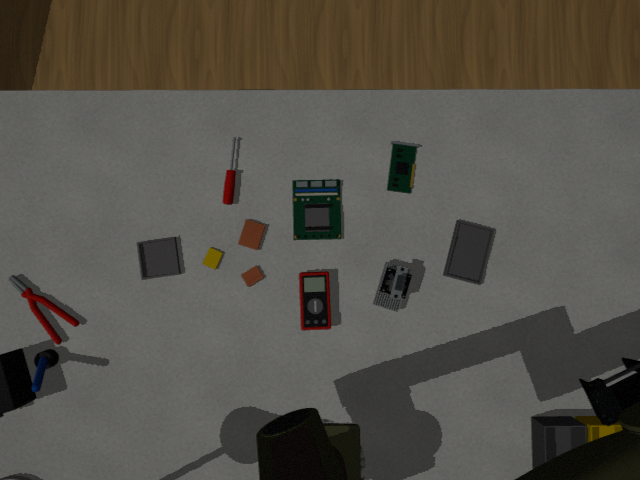

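View pics/scene0.png

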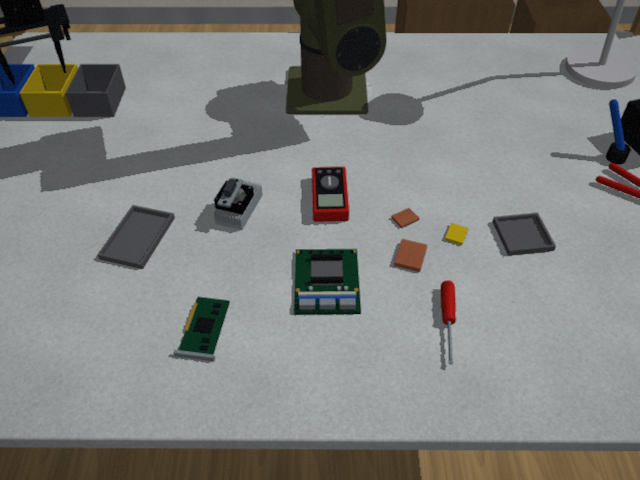

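Top view: the copper plates are at (252,234), larger, and (252,275), smaller. The yellow one at (213,258) is to be left alone. The smaller copper plate fits the description. The pile is at (393,285), the board at (317,210), the square tray at (160,258), the long tray at (470,252), and the multimeter at (315,300). Next I'll check sizes and an enlarged crop.

```bash
python3 - <<'E'
from h import *
im,d=load('top');W=world('top',d)
a=cv2.resize(im[205:305,190:290],(400,400),interpolation=cv2.INTER_CUBIC)
b=cv2.resize(im[245:325,353:433],(400,400),interpolation=cv2.INTER_CUBIC)
cv2.imwrite('pics/c1.png',np.hstack([a,b])[:,:,::-1])
hsv=cv2.cvtColor(im,cv2.COLOR_RGB2HSV)
def rect(name,m,box,keep=None):
    u0,v0,u1,v1=box;k=np.zeros((480,640),bool);k[v0:v1,u0:u1]=1
    P=W[m&k&(d>0)]
    r=cv2.minAreaRect((P[:,:2]*1000).astype(np.float32))
    print(name,len(P),'c',np.round(r[0],1),'size',np.round(r[1],1),'ang',round(r[2],1),'z med',np.round(np.percentile(P[:,2],[5,50,95])*1000,1))
sat=hsv[...,1]>110
z=W[...,2]
rect('small cu',sat,(235,260,272,292))
rect('big cu',sat,(235,212,272,254))
rect('yellow',sat,(198,242,228,274))
rect('board',(sat&(hsv[...,0]>40)&(hsv[...,0]<80)),(285,170,350,250))
rect('fantray',z>.009,(130,230,190,285))
rect('sinktray',z>.009,(435,210,505,290))
for lo,hi in((.015,.04),(.045,.061),(.061,.067),(.075,.1)): rect('pile%s'%lo,(z>lo)&(z<hi),(365,250,425,315))
rect('sock rails',(z>.0165)&(z<.024),(298,202,338,235))
print(np.round(z[262:306:3,372:416:3]*1000).astype(int))
E
```

```text
small cu 264 c [469.5 160.4] size [35.5 45.2] ang 31.5 z med [ 3.6  8.1 12. ]
big cu 525 c [573.1 161.5] size [50.4 64.7] ang 71.5 z med [ 7.4 11.6 15.3]
yellow 283 c [514.6 260.1] size [36.4 46.4] ang 66.7 z med [ 2.5  7.8 12.1]
board 1326 c [635.7  -1.9] size [148.2 116.6] ang 1.1 z med [ 4.3  8.2 12.2]
fantray 392 c [510.3 392.4] size [104.3  95.6] ang 7.8 z med [ 9.3 13.3 17.2]
sinktray 550 c [ 525.3 -379.3] size [ 99.5 144.3] ang 75.0 z med [ 9.3 13.1 17.6]
pile0.015 476 c [ 440.9 -184.8] size [ 61.  109.3] ang 72.3 z med [17.2 30.5 38.1]
pile0.045 298 c [ 453.4 -190.5] size [61.3 77.9] ang 71.4 z med [46.4 55.7 60.5]
pile0.061 212 c [ 453.6 -199.3] size [46.2 81.1] ang 86.5 z med [61.3 63.3 66.2]
pile0.075 96 c [ 453.3 -195. ] size [15.  35.3] ang 75.6 z med [78.  80.8 84.7]
sock rails 144 c [615.6  -1.2] size [57.2 62.8] ang 89.7 z med [17.1 20.1 23.2]
[[-1  4  2 -4  0 37  3 -3  3  0 -2  0 -2 -1  1]
 [ 4 -4  0  3 -1 10 20 34 31 -4  0 -2  5 -2  0]
 [-6  2  1  2 19 53 59 32 54 65 63 63  1 -2  0]
 [ 3  0 -1  2 30 59 59 36 62 63 67 70 27 -4 -1]
 [-2  0  2  1 33 34 48 41 62 65 62 63 58  0  2]
 [ 1  0  1  7 49 36 47 44 66 81 81 63 57 -7  3]
 [ 4  0  1 26 56 42 42 54 58 79 82 47 52 -4 -1]
 [ 1  4 -2 33 60 47 50 63 70 79 78 35 59 -2  3]
 [ 3  3 10 46 34 35 46 62 78 83 60 52  0  3  1]
 [ 0  3 25 55 56 44 45 63 79 79 63 45  5  2 -2]
 [-3 -4 33  6 56 59 50 66 62 67 39 61 -1  2  1]
 [ 1  3 17 21 35 30 64 64 65 62 55 56 -1 -2  1]
 [ 0 20 27 32 36 19 25 63 65 63 -4 -5  3 -4 -1]
 [ 1 32 36 14 21 28 27 30 17 24  2  4  0  1  2]
 [-1  6 15 27 32 32 18 22 30 31  3 -1  0  3  1]]
```

View pics/c1.png

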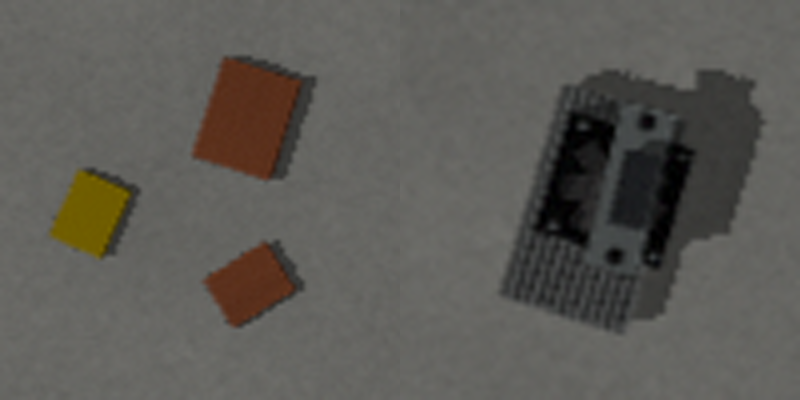

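The crop confirms it: the small orange copper plate, at top pixel (252,275), measures 35.5 x 45.2 mm. The other copper is 50 x 65 and the yellow one is out. Depth noise is about 4 mm per frame, so I'll average frames to refine the trays, board angle and fan.

```bash
cat >> h.py <<'E'
def avg(n,k=10):
    D=[];
    for _ in range(k):
        im,d=robot.get_image(n); D.append(np.where(d>0,d,np.nan))
    d=np.nanmedian(D,0); np.savez('last_'+n,im=im,d=d); return im,d,world(n,d)
def rect(name,P):
    P=P[~np.isnan(P).any(1)]
    r=cv2.minAreaRect((P[:,:2]*1000).astype(np.float32))
    print(name,len(P),'c',np.round(r[0],1),'size',np.round(r[1],1),'ang',round(r[2],1),'z',np.round(np.percentile(P[:,2],[5,50,95])*1000,1))
def box(m,b):
    k=np.zeros(m.shape,bool);k[b[1]:b[3],b[0]:b[2]]=m[b[1]:b[3],b[0]:b[2]]
    n,l,s,_=cv2.connectedComponentsWithStats(k.astype(np.uint8))
    return l==1+np.argmax(s[1:,4])
E
python3 - <<'E'
from h import *
B={'top':dict(fan=(130,230,190,285),sink=(435,210,505,290),board=(285,170,350,250),pile=(365,250,425,315),cu=(235,260,272,292)),
'scene':dict(fan=(485,205,560,260),sink=(90,200,180,270),board=(285,240,370,320),pile=(205,175,270,232),cu=(388,205,422,230))}
for n in B:
    im,d,W=avg(n); z=W[...,2]; b=B[n]; hsv=cv2.cvtColor(im,cv2.COLOR_RGB2HSV);sat=hsv[...,1]>110
    print(n)
    rect('fantray',W[box((z>.01)&(z<.02),b['fan'])]); rect('sinktray',W[box((z>.01)&(z<.02),b['sink'])])
    rect('board',W[box(z>.004,b['board'])]); rect('rails',W[box((z>.016)&(z<.024),(298,202,338,237) if n=='top' else (300,252,352,288))])
    rect('cu',W[box(sat,b['cu'])])
    rect('rib',W[box(z>.074,b['pile'])]); rect('strap',W[box((z>.0605),b['pile'])])
    rect('fan+',W[box((z>.045)&(z<.0605),b['pile'])]);rect('fan all',W[box((z>.045),b['pile'])])
    rect('sink',W[box((z>.006)&(z<.036),b['pile'])])
E
```

```text
top
fantray 328 c [515.6 393. ] size [93.9 94.5] ang 8.1 z [11.7 13.9 15.4]
sinktray 427 c [ 524.7 -380.7] size [ 94.6 143.7] ang 74.8 z [11.5 14.2 15.7]
board 2852 c [ 6.344e+02 -2.000e-01] size [120.5 148.9] ang 89.9 z [ 7.   9.1 21.9]
rails 89 c [642.9  -1.3] size [57.2  7.8] ang 89.9 z [18.8 20.3 21.6]
cu 264 c [469.4 160.4] size [35.5 44.8] ang 31.5 z [6.1 7.9 9.4]
rib 98 c [ 453.3 -195. ] size [14.  35.3] ang 76.0 z [78.5 81.  82.2]
strap 371 c [ 453.2 -195.2] size [26.2 79.8] ang 75.5 z [61.8 63.7 81.8]
fan+ 169 c [ 457.6 -172.2] size [24.5 59.5] ang 74.0 z [45.7 55.3 58.4]
fan all 634 c [ 454.4 -190.7] size [60.5 79.8] ang 72.1 z [47.  62.5 81.4]
sink 471 c [ 441.2 -184.6] size [ 60.3 109.6] ang 72.4 z [10.3 27.2 33.2]
scene
fantray 487 c [515.2 391. ] size [95.7 95.4] ang 7.7 z [10.5 13.2 14.4]
sinktray 624 c [ 524.9 -383.2] size [ 95.3 145.3] ang 74.8 z [10.5 13.2 14.5]
board 4104 c [634.9  -2.6] size [151. 120.] ang 1.0 z [ 6.7  8.7 21.4]
rails 161 c [642.4  -2.5] size [59.3  9.5] ang 89.9 z [17.4 19.4 20.5]
cu 292 c [470.6 159.5] size [33.6 45.7] ang 32.4 z [3.6 7.3 8.4]
rib 114 c [ 453.8 -197.5] size [14.4 35.6] ang 75.3 z [75.1 80.2 81.4]
strap 381 c [ 453.1 -197.1] size [26.  80.2] ang 75.0 z [61.4 63.2 80.9]
fan+ 319 c [ 462.7 -177.7] size [27.7 74.3] ang 71.6 z [45.7 53.  58.6]
fan all 801 c [ 454.3 -193.1] size [61.4 80.7] ang 72.6 z [46.8 58.9 80.6]
sink 746 c [ 440.8 -187.1] size [ 61.3 112. ] ang 72.3 z [ 7.5 25.2 33.4]
```

```bash
cat >> h.py <<'E'
def pose():
    s=robot.sense(); x,y=s['orientation'][:2]
    print('t %.1f'%s['time_s'],'F',np.round(s['wrist_force'],1),'w %.1f'%(s['gripper_width']*1e3),'q6 %.2f'%s['q'][5])
    return np.r_[s['tool_pos']*1e3,(np.degrees(2*np.arctan2(y,x))+180)%360-180]
def plan(*wps,step=45.):
    """waypoints x,y,z mm, theta deg; prints translation then turn, cm/deg, in tool axes"""
    p=pose(); print('now',np.round(p,1))
    for w in wps:
        a=np.radians(p[3]); d=np.array(w[:3])-p[:3]
        t=np.array([d[0]*np.cos(a)+d[1]*np.sin(a),d[0]*np.sin(a)-d[1]*np.cos(a),-d[2]])
        n=max(1,int(np.ceil(np.linalg.norm(t)/step))); yaw=-(w[3]-p[3]); m=int(np.ceil(abs(yaw)/8))
        print(w,': total cm',np.round(t/10,2),'=',n,'x',np.round(t/10/n,2),'; yaw',round(yaw,1),'=',m,'x',round(yaw/max(m,1),2)); p=np.array(w,float)
E
python3 -c "
from h import *
plan((470,160,200,31.8),(470,160,60,31.8))"
```

```text
t 1.1 F [ 0.5 -0.1  0.7] w 95.2 q6 -0.08
now [ 269.6 -591.4  214.7   24.5]
(470, 160, 200, 31.8) : total cm [ 49.4  -60.06   1.47] = 18 x [ 2.74 -3.34  0.08] ; yaw -7.3 = 1 x -7.29
(470, 160, 60, 31.8) : total cm [ 0.  0. 14.] = 4 x [0.  0.  3.5] ; yaw -0.0 = 0 x -0.0
```

>>> {"fn": "step_arm", "kwargs": {
  "targets": [
    [[7, 2.74, -3.34, 0.08, 0], [7, 2.74, -3.34, 0.08, 0], [7, 2.74, -3.34, 0.08, 0], [7, 2.74, -3.34, 0.08, 0], [7, 2.74, -3.34, 0.08, 0], [7, 2.74, -3.34, 0.08, 0], [7, 2.74, -3.34, 0.08, 0], [7, 2.74, -3.34, 0.08, 0], [7, 2.74, -3.34, 0.08, 0], [7, 2.74, -3.34, 0.08, 0]]
  ],
  "force": 20
}}

```text
time_s: 2.1
tool_pos: [0.3805, -0.1722, 0.2069]
orientation: [0.977, 0.212, 0.0, 0.0]
wrist_force: [-0.0, -0.5, -0.5]
gripper_width: 0.0697
```

>>> {"fn": "step_arm", "kwargs": {
  "targets": [
    [[7, 2.74, -3.34, 0.08, 0], [7, 2.74, -3.34, 0.08, 0], [7, 2.74, -3.34, 0.08, 0], [7, 2.74, -3.34, 0.08, 0], [7, 2.74, -3.34, 0.08, 0], [7, 2.74, -3.34, 0.08, 0], [7, 2.74, -3.34, 0.08, 0], [7, 2.74, -3.34, 0.08, 0], [7, 0, 0, 0, -7.3], [7, 0, 0, 0, 0]]
  ]
}}

```text
time_s: 3.1
tool_pos: [0.4689, 0.1613, 0.2001]
orientation: [0.961, 0.275, -0.0, 0.0]
wrist_force: [-0.7, -1.0, 0.0]
gripper_width: 0.0699
```

```bash
python3 -c "
from h import *
plan((470,160,60,31.8),(470,160,20,31.8))"
```

```text
t 3.1 F [-0.7 -1.   0. ] w 69.9 q6 1.24
now [468.9 161.3 200.1  31.9]
(470, 160, 60, 31.8) : total cm [ 0.03  0.17 14.01] = 4 x [0.01 0.04 3.5 ] ; yaw 0.1 = 1 x 0.15
(470, 160, 20, 31.8) : total cm [0. 0. 4.] = 1 x [0. 0. 4.] ; yaw -0.0 = 0 x -0.0
```

>>> {"fn": "step_arm", "kwargs": {
  "targets": [
    [[7, 0.01, 0.04, 3.5, 0], [7, 0.01, 0.04, 3.5, 0], [7, 0.01, 0.04, 3.5, 0], [7, 0, 0.04, 3.5, 0], [7, 0, 0, 2, 0], [7, 0, 0, 0.5, 0], [7, 0, 0, 0, 0], [7, 0, 0, 0, 0]]
  ]
}}

```text
time_s: 3.9
tool_pos: [0.4713, 0.1589, 0.0369]
orientation: [0.962, 0.273, 0.001, 0.0]
wrist_force: [0.3, -0.2, 0.6]
gripper_width: 0.0699
```

```bash
python3 -c "
from h import *
plan((470,160,2,31.8))
im,d=grab('scene');im2,d2=grab('top')
cv2.imwrite('pics/g1.png',np.hstack([cv2.resize(im[160:260,355:455],(400,400)),cv2.resize(im2[230:310,210:290],(400,400))])[:,:,::-1])"
```

```text
t 3.9 F [ 0.3 -0.2  0.6] w 69.9 q6 1.23
now [471.3 158.9  36.9  31.7]
(470, 160, 2, 31.8) : total cm [-0.06 -0.16  3.49] = 1 x [-0.06 -0.16  3.49] ; yaw -0.1 = 1 x -0.07
```

View pics/g1.png

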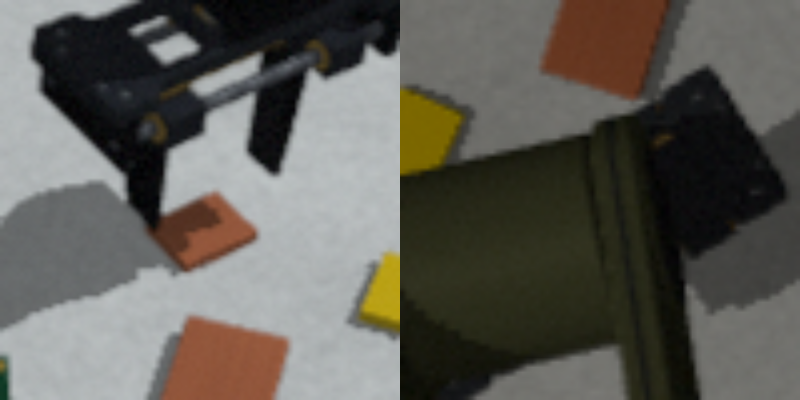

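The jaws straddle the small copper plate, with the tips on either side of its 46 mm direction. Descend and grip.

>>> {"fn": "step_arm", "kwargs": {
  "targets": [
    [[7, -0.03, -0.1, 1.5, 0], [7, -0.03, 0, 1.2, 0], [7, 0, 0, 0.6, 0], [7, 0, 0, 0, 0], [3.5, 0, 0, 0, 0], [3.5, 0, 0, 0, 0], [3.5, 0, 0, 0, 0], [3.5, 0, 0, 0, 0], [3.5, 0, 0, 0, 0], [3.5, 0, 0, 0, 0]]
  ]
}}

```text
time_s: 5.0
tool_pos: [0.4694, 0.1597, 0.0027]
orientation: [0.962, 0.274, 0.0, -0.0]
wrist_force: [-1.3, 0.1, 1.9]
gripper_width: 0.0455
```

```bash
python3 -c "
from h import *
plan((470,160,2,31.8))"
```

```text
t 5.0 F [-1.3  0.1  1.9] w 45.5 q6 1.24
now [469.4 159.7   2.7  31.8]
(470, 160, 2, 31.8) : total cm [0.07 0.01 0.07] = 1 x [0.07 0.01 0.07] ; yaw 0.0 = 1 x 0.01
```

>>> {"fn": "step_arm", "kwargs": {
  "targets": [
    [[3.5, 0, 0, -1, 0], [3.5, 0, 0, -3, 0], [3.5, 0, 0, -4, 0], [3.5, 0, 0, 0, 7.95], [3.5, 0, 0, 0, 7.95], [3.5, 0, 0, 0, 7.95], [3.5, 0, 0, 0, 7.95], [3.5, 0, 0, 0, 0]]
  ]
}}

```text
time_s: 5.8
tool_pos: [0.4688, 0.1594, 0.0825]
orientation: [1.0, 0.0, -0.0, 0.0]
wrist_force: [-0.2, -0.5, -0.2]
gripper_width: 0.0458
```

```bash
python3 -c "
from h import *
plan((614.7,-1.4,60,0),(614.7,-1.4,13,0))"
```

```text
t 5.8 F [-0.2 -0.5 -0.2] w 45.8 q6 1.79
now [468.8 159.4  82.5   0. ]
(614.7, -1.4, 60, 0) : total cm [14.58 16.09  2.25] = 5 x [2.92 3.22 0.45] ; yaw 0.0 = 1 x 0.03
(614.7, -1.4, 13, 0) : total cm [0.  0.  4.7] = 2 x [0.   0.   2.35] ; yaw -0.0 = 0 x -0.0
```

>>> {"fn": "step_arm", "kwargs": {
  "targets": [
    [[3.5, 2.9, 3.2, 0.4, 0], [3.5, 2.9, 3.2, 0.4, 0], [3.5, 2.9, 3.2, 0.4, 0], [3.5, 2.9, 3.2, 0.4, 0], [3.5, 2.9, 3.2, 0.5, 0], [3.5, 0, 0, 0, 0], [3.5, 0, 0, 2, 0], [3.5, 0, 0, 0, 0], [3.5, 0, 0, 0, 0]]
  ]
}}

```text
time_s: 6.7
tool_pos: [0.613, 0.0001, 0.0408]
orientation: [1.0, 0.001, -0.001, -0.0]
wrist_force: [0.5, 0.6, -0.8]
gripper_width: 0.0456
```

```bash
python3 - <<'E'
from h import *
im,d,W=avg('scene',6); p=[pose()]
for _ in range(3): robot.get_image('top'); p.append(pose())
print(np.mean(p,0))
hsv=cv2.cvtColor(im,cv2.COLOR_RGB2HSV);m=(hsv[...,1]>110)&(hsv[...,0]<15)
rect('cu',W[box(m,(285,220,370,300))]);rect('rails',W[box((W[...,2]>.016)&(W[...,2]<.024),(300,262,352,288))])
cv2.imwrite('pics/g2.png',cv2.resize(im[200:320,270:390],(600,600))[:,:,::-1])
plan((614.7,-1.4,13,0))
E
```

```text
t 7.0 F [ 0.1 -0.6 -1.3] w 45.6 q6 1.48
t 7.0 F [ 0.5 -0.2 -0.7] w 45.8 q6 1.48
t 7.1 F [-0.2  0.1 -1.5] w 45.8 q6 1.48
t 7.2 F [ 0.   0.6 -1.1] w 45.9 q6 1.48
[ 6.14336987e+02 -2.49266742e-01  4.19280592e+01  4.06740394e-02]
cu 426 c [615.   -0.8] size [36.6 47.8] ang 0.2 z [41.9 46.6 48.1]
rails 163 c [642.6  -2.4] size [10.7 59.4] ang 1.2 z [16.8 19.4 20.6]
t 7.2 F [ 0.   0.6 -1.1] w 45.9 q6 1.48
now [ 6.142e+02 -3.000e-01  4.170e+01  0.000e+00]
(614.7, -1.4, 13, 0) : total cm [0.05 0.11 2.87] = 1 x [0.05 0.11 2.87] ; yaw 0.0 = 1 x 0.03
```

View pics/g2.png

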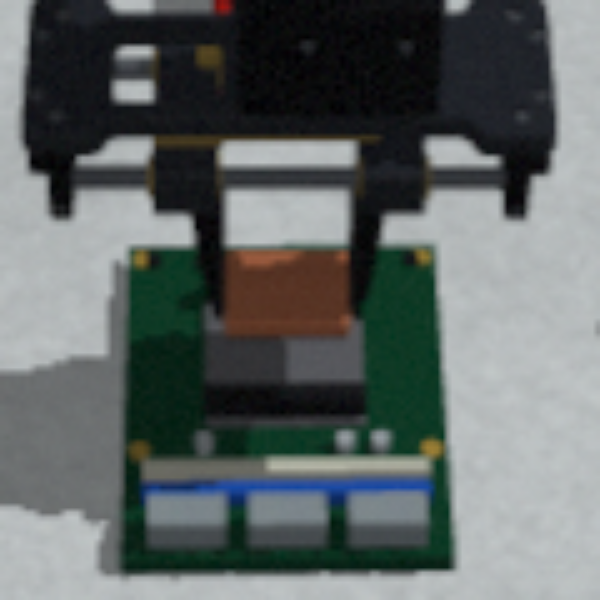

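>>> {"fn": "step_arm", "kwargs": {
  "targets": [
    [[3.5, 0.03, 0.13, 1, 0], [3.5, 0, 0, 1, 0], [3.5, 0, 0, 0.6, 0], [3.5, 0, 0, 0.15, 0], [3.5, 0, 0, 0.1, 0], [3.5, 0, 0, 0, 0], [3.5, 0, 0, 0, 0]]
  ]
}}

```text
time_s: 7.85
tool_pos: [0.6145, -0.0018, 0.0127]
orientation: [1.0, 0.0, 0.0, 0.0]
wrist_force: [0.3, -0.3, -1.8]
gripper_width: 0.0457
```

>>> {"fn": "step_arm", "kwargs": {
  "targets": [
    [[3.5, 0, 0, 0.05, 0], [3.5, 0, 0, 0, 0]]
  ]
}}

```text
time_s: 8.05
tool_pos: [0.6146, -0.0017, 0.0125]
orientation: [1.0, 0.0, 0.0, 0.0]
wrist_force: [-0.1, 0.0, -0.1]
gripper_width: 0.0455
```

>>> {"fn": "step_arm", "kwargs": {
  "targets": [
    [[3.5, 0, 0, 0.05, 0], [3.5, 0, 0, 0, 0]]
  ]
}}

```text
time_s: 8.25
tool_pos: [0.6146, -0.0017, 0.0125]
orientation: [1.0, 0.0, 0.0, -0.0]
wrist_force: [-2.8, 0.6, 4.6]
gripper_width: 0.0455
```

>>> {"fn": "step_arm", "kwargs": {
  "targets": [
    [[3.5, 0, 0, 0.05, 0], [3.5, 0, 0, 0, 0]]
  ]
}}

```text
time_s: 8.45
tool_pos: [0.6146, -0.0017, 0.0125]
orientation: [1.0, 0.0, 0.0, 0.0]
wrist_force: [-3.8, 0.4, 7.5]
gripper_width: 0.046
```

Contact with the floor. Release gently, retreat up and head towards the pile.

>>> {"fn": "step_arm", "kwargs": {
  "targets": [
    [[4.8, 0, 0, -0.05, 0], [5.2, 0, 0, 0, 0], [5.6, 0, 0, 0, 0], [5.6, 0, 0, 0, 0], [5.6, 0, 0, -1, 0], [5.6, 0, 0, -3, 0], [5.6, 0, 0, -5, 0], [5.6, 0, 0, -4.5, 0], [5.6, 0, 0, 0, 7.25], [5.6, 0, 0, 0, 7.25]]
  ]
}}

```text
time_s: 9.45
tool_pos: [0.6161, -0.0019, 0.1507]
orientation: [0.992, -0.129, 0.003, -0.0]
wrist_force: [-0.3, 1.0, -0.6]
gripper_width: 0.056
```

```bash
python3 -c "
from h import *
plan((453.3,-196.2,140,-14.5),(453.3,-196.2,68,-14.5))"
```

```text
t 9.4 F [-0.3  1.  -0.6] w 56.0 q6 1.74
now [616.1  -1.9 150.7 -14.8]
(453.3, -196.2, 140, -14.5) : total cm [-10.78  22.94   1.07] = 6 x [-1.8   3.82  0.18] ; yaw -0.3 = 1 x -0.29
(453.3, -196.2, 68, -14.5) : total cm [ 0.  -0.   7.2] = 2 x [ 0.  -0.   3.6] ; yaw -0.0 = 0 x -0.0
```

>>> {"fn": "step_arm", "kwargs": {
  "targets": [
    [[4, -1.8, 3.8, 0.2, 0], [4, -1.8, 3.8, 0.2, 0], [4, -1.8, 3.8, 0.2, 0], [4, -1.8, 3.8, 0.2, 0], [4, -1.8, 3.8, 0.2, 0], [4, -1.8, 3.8, 0.2, 0], [4, 0, 0, 3, 0], [4, 0, 0, 0, 0], [4, 0, 0, 0, 0]]
  ]
}}

```text
time_s: 10.35
tool_pos: [0.4525, -0.1952, 0.1049]
orientation: [0.992, -0.126, -0.0, -0.0]
wrist_force: [0.6, 0.3, -0.0]
gripper_width: 0.0404
```

```bash
python3 - <<'E'
from h import *
p=[]
for i in range(4): im,d=grab('scene' if i<3 else 'top'); p.append(pose())
print(np.mean(p,0))
sc,_=load('scene')
imt,dt=load('top');W=world('top',dt);hsv=cv2.cvtColor(imt,cv2.COLOR_RGB2HSV)
rect('shim in socket',W[box((hsv[...,1]>110)&(hsv[...,0]<15),(298,195,340,240))])
rect('board',W[box((hsv[...,1]>100)&(hsv[...,0]>40)&(hsv[...,0]<85),(285,170,350,250))])
cv2.imwrite('pics/g3.png',np.hstack([cv2.resize(sc[120:240,180:300],(480,480)),cv2.resize(imt[180:250,282:352],(320,480))])[:,:,::-1])
plan((453.3,-196.2,68,-14.5))
E
```

```text
t 10.4 F [ 0.6  0.7 -0.1] w 40.0 q6 1.31
t 10.4 F [ 0.2 -0.5  0.9] w 40.1 q6 1.31
t 10.5 F [-0.9 -0.   0.9] w 39.9 q6 1.31
t 10.6 F [ 0.6 -0.  -0. ] w 40.1 q6 1.31
[ 453.8011435  -195.29272785  106.09024849  -14.4211017 ]
shim in socket 268 c [573.5  -2.3] size [ 45.1 123.3] ang 89.7 z [12.9 17.8 22.3]
board 1367 c [611.   -2.4] size [197.6 116.9] ang 1.1 z [ 4.4  8.1 12.4]
t 10.6 F [ 0.6 -0.  -0. ] w 40.1 q6 1.31
now [ 454.  -195.3  106.2  -14.4]
(453.3, -196.2, 68, -14.5) : total cm [-0.04  0.1   3.82] = 1 x [-0.04  0.1   3.82] ; yaw 0.1 = 1 x 0.09
```

View pics/g3.png

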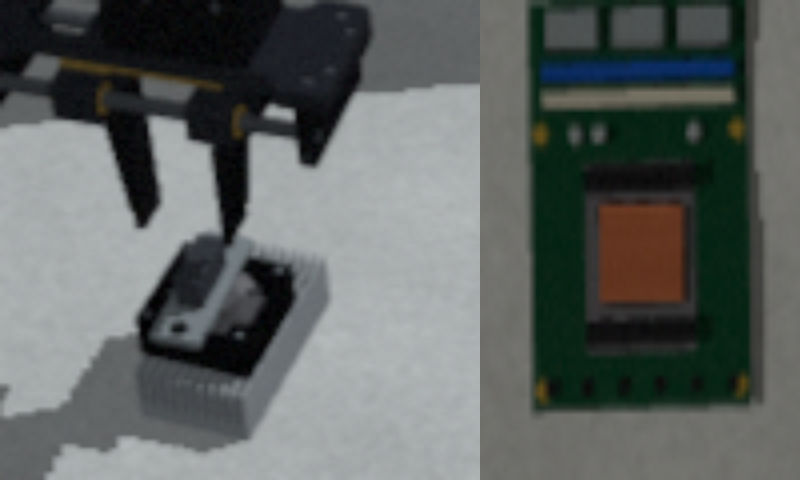

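The shim is flat and centred between the rails (right panel). The jaws line up over the rib (left panel). Descend and grip the rib.

>>> {"fn": "step_arm", "kwargs": {
  "targets": [
    [[4, -0.03, 0.08, 1.5, 0], [4, 0, 0, 1.5, 0], [4, 0, 0, 0.8, 0], [4, 0, 0, 0, 0], [0.8, 0, 0, 0, 0], [0.8, 0, 0, 0, 0], [0.8, 0, 0, 0, 0], [0.8, 0, 0, 0, 0], [0.8, 0, 0, 0, 0], [0.8, 0, 0, 0, 0]]
  ],
  "force": 15
}}

```text
time_s: 11.55
tool_pos: [0.4527, -0.1963, 0.0673]
orientation: [0.992, -0.126, 0.001, 0.0]
wrist_force: [-0.4, 0.9, 2.1]
gripper_width: 0.014
```

>>> {"fn": "step_arm", "kwargs": {
  "targets": [
    [[0.8, 0, 0, -0.5, 0], [0.8, 0, 0, -1.5, 0], [0.8, 0, 0, -3, 0], [0.8, 0, 0, -3, 0], [0.8, 0, 0, 0, -7.25], [0.8, 0, 0, 0, -7.25], [0.8, 0, 0, 0, 0], [0.8, 0, 0, 0, 0]]
  ],
  "force": 15
}}

```text
time_s: 12.35
tool_pos: [0.4523, -0.1962, 0.1473]
orientation: [1.0, -0.001, 0.0, 0.0]
wrist_force: [0.5, -0.7, -0.8]
gripper_width: 0.0138
```

```bash
python3 -c "
from h import *
plan((614.7,-1.6,110,0),(614.7,-1.6,50,0))"
```

```text
t 12.3 F [ 0.5 -0.7 -0.8] w 13.8 q6 1.05
now [ 4.523e+02 -1.962e+02  1.473e+02 -1.000e-01]
(614.7, -1.6, 110, 0) : total cm [ 16.2  -19.5    3.73] = 6 x [ 2.7  -3.25  0.62] ; yaw -0.1 = 1 x -0.14
(614.7, -1.6, 50, 0) : total cm [0. 0. 6.] = 2 x [0. 0. 3.] ; yaw -0.0 = 0 x -0.0
```

>>> {"fn": "step_arm", "kwargs": {
  "targets": [
    [[0.8, 2.7, -3.25, 0.6, 0], [0.8, 2.7, -3.25, 0.6, 0], [0.8, 2.7, -3.25, 0.6, 0], [0.8, 2.7, -3.25, 0.6, 0], [0.8, 2.7, -3.25, 0.6, 0], [0.8, 2.7, -3.25, 0.6, 0], [0.8, 0, 0, 3, 0], [0.8, 0, 0, 2.5, 0], [0.8, 0, 0, 0, 0], [0.8, 0, 0, 0, 0]]
  ]
}}

```text
time_s: 13.35
tool_pos: [0.6138, -0.0011, 0.0554]
orientation: [1.0, -0.0, -0.001, -0.0]
wrist_force: [-0.2, 0.4, -1.4]
gripper_width: 0.0139
```

```bash
python3 - <<'E'
from h import *
im,d,W=avg('scene',6); p=[pose()]
for _ in range(3): robot.get_image('top'); p.append(pose())
print(np.mean(p,0))
z=W[...,2]; b=(285,200,370,300)
hsv=cv2.cvtColor(im,cv2.COLOR_RGB2HSV)
rect('strap',W[box((z>.040)&(z<.056)&(hsv[...,2]>60),(290,225,365,295))])
rect('rail',W[box((z>.016)&(z<.024),(300,262,352,288))])
rect('boardall',W[box((z>.004)&(z<.03),(285,240,370,320))])
cv2.imwrite('pics/g4.png',cv2.resize(im[200:320,270:390],(600,600))[:,:,::-1])
E
```

```text
t 13.7 F [-0.1  0.6 -0.6] w 14.0 q6 1.48
t 13.7 F [ 0.5  0.3 -0.4] w 13.7 q6 1.48
t 13.8 F [-0.6  0.4 -0.8] w 14.0 q6 1.48
t 13.8 F [-1.3  0.3 -1.1] w 13.7 q6 1.48
[ 6.14828810e+02 -1.35851801e+00  5.69317512e+01 -1.53913402e-02]
strap 167 c [637.8  -3.5] size [34.7 23.8] ang 0.5 z [47.7 52.4 53.6]
rail 312 c [624.6  -2.7] size [45.5 59.4] ang 1.0 z [16.4 18.1 20.3]
boardall 3735 c [634.9  -2.5] size [152. 120.] ang 0.9 z [ 6.4  8.6 21.4]
```

View pics/g4.png

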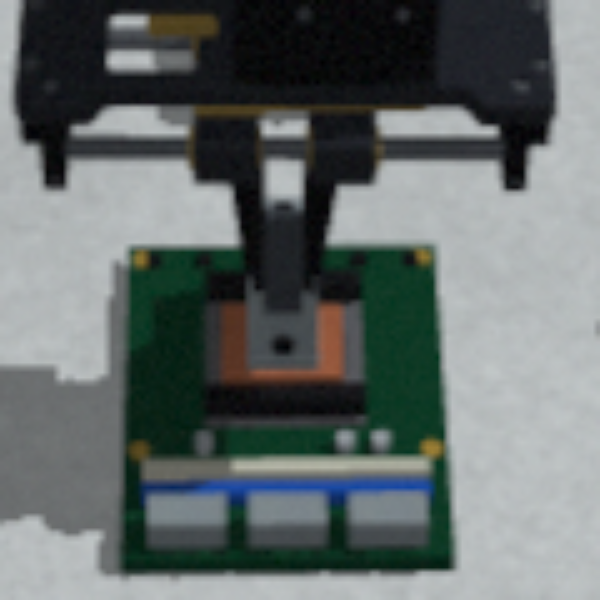

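>>> {"fn": "step_arm", "kwargs": {
  "targets": [
    [[0.8, 0, -0.08, 1, -0.5], [0.8, 0, 0, 1, 0], [0.8, 0, 0, 0.4, 0], [0.8, 0, 0, 0.15, 0], [0.8, 0, 0, 0.1, 0], [0.8, 0, 0, 0, 0], [0.8, 0, 0, 0, 0]]
  ]
}}

```text
time_s: 14.5
tool_pos: [0.6137, -0.0002, 0.0301]
orientation: [1.0, 0.005, -0.001, -0.0]
wrist_force: [-5.5, 0.5, 8.8]
gripper_width: 0.0139
```

>>> {"fn": "step_arm", "kwargs": {
  "targets": [
    [[0.8, 0, 0, 0.05, 0], [0.8, 0, 0, 0, 0]]
  ]
}}

```text
time_s: 14.7
tool_pos: [0.6137, -0.0003, 0.0301]
orientation: [1.0, 0.005, -0.001, -0.0]
wrist_force: [-7.2, 0.1, 11.7]
gripper_width: 0.0137
```

>>> {"fn": "step_arm", "kwargs": {
  "targets": [
    [[0.8, 0, 0, 0.05, 0], [0.8, 0, 0, 0, 0]]
  ]
}}

```text
time_s: 14.9
tool_pos: [0.6137, -0.0002, 0.0301]
orientation: [1.0, 0.005, -0.001, -0.0]
wrist_force: [-7.4, 1.2, 14.1]
gripper_width: 0.0139
```

>>> {"fn": "step_arm", "kwargs": {
  "targets": [
    [[0.8, 0, 0, -0.12, 0], [1.8, 0, 0, 0, 0], [2.4, 0, 0, 0, 0], [2.6, 0, 0, 0, 0], [2.6, 0, 0, -1, 0], [2.6, 0, 0, -4, 0], [2.6, 0, 0, -5, 0], [2.6, 0, 0, -3, 0], [8.5, 0, 0, 0, 8.5], [8.5, 0, 0, 0, 8.5]]
  ]
}}

```text
time_s: 15.9
tool_pos: [0.6155, -0.0004, 0.1626]
orientation: [0.989, -0.146, 0.002, -0.0]
wrist_force: [-0.2, 1.0, -0.3]
gripper_width: 0.0368
```

```bash
python3 -c "
from h import *
plan((560,-180,150,-17.2))"
```

```text
t 15.9 F [-0.2  1.  -0.3] w 36.8 q6 1.78
now [ 6.155e+02 -4.000e-01  1.626e+02 -1.680e+01]
(560, -180, 150, -17.2) : total cm [-0.11 18.8   1.26] = 5 x [-0.02  3.76  0.25] ; yaw 0.4 = 1 x 0.37
```

>>> {"fn": "step_arm", "kwargs": {
  "targets": [
    [[8.5, 0, -4.5, 0, 0], [8.5, 0, -4.5, 0, 0], [8.5, 0, -4.5, 0, 0], [8.5, 0, -4.5, 0, 0], [8.5, 0, 0, 0, 0], [8.5, 0, 0, 0, 0]]
  ]
}}

```text
time_s: 16.5
tool_pos: [0.6653, 0.1731, 0.1597]
orientation: [0.99, -0.142, 0.0, 0.0]
wrist_force: [-0.1, 0.3, -0.6]
gripper_width: 0.083
```

```bash
python3 - <<'E'
from h import *
B={'top':((285,170,350,250),(365,250,425,315)),'scene':((285,230,370,320),(205,175,270,232))}
for n in B:
    im,d,W=avg(n,8); z=W[...,2];b,p=B[n];print(n); V=im.max(2)
    rect('strap',W[box((z>.0235)&(z<.06),(b[0],b[1]+25 if n=='top' else b[1],b[2],b[3] if n=='top' else 290))])
    rect('board',W[box((z>.004)&(z<.06),b)])
    rect('fan',W[box((z>.045)&(z<.07),p)]); rect('fan top',W[box((z>.052)&(z<.07),p)])
    rect('sink',W[box((z>.006)&(z<.036),p)])
    if n=='top': A=cv2.resize(im[180:250,282:352],(400,400)); C=cv2.resize(im[245:325,353:433],(400,400))
cv2.imwrite('pics/g5.png',np.hstack([A,C])[:,:,::-1])
plan((454,-192,130,-17.7))
E
```

```text
top
strap 357 c [6.139e+02 2.000e-01] size [24.8 79.5] ang 89.6 z [24.6 26.5 44.9]
board 2852 c [ 6.345e+02 -2.000e-01] size [120.5 148.9] ang 89.8 z [ 6.9  9.3 26.8]
fan 461 c [ 451.8 -189.9] size [60.3 59.9] ang 72.2 z [45.8 54.9 58.5]
fan top 194 c [ 451.8 -189.9] size [60.2 59.9] ang 72.1 z [54.9 57.2 58.7]
sink 574 c [ 441.2 -184.7] size [ 60.3 109.7] ang 72.2 z [10.8 27.2 33.3]
scene
strap 456 c [613.1  -1.5] size [81.1 24.6] ang 0.5 z [24.6 26.  43.9]
board 4105 c [634.8  -2.6] size [151.1 119.9] ang 1.0 z [ 6.6  9.1 26.2]
fan 667 c [ 451.6 -191.8] size [61.  61.7] ang 72.3 z [45.9 53.4 57.1]
fan top 293 c [ 451.6 -191.8] size [61.  61.7] ang 72.3 z [52.6 56.  57.4]
sink 782 c [ 440.8 -186.8] size [ 61.2 112. ] ang 71.9 z [ 7.1 25.6 33. ]
t 17.3 F [-0.3  0.3  0.1] w 85.1 q6 2.03
now [665.3 172.3 159.4 -16.5]
(454, -192, 130, -17.7) : total cm [-9.92 40.92  2.94] = 10 x [-0.99  4.09  0.29] ; yaw 1.2 = 1 x 1.21
```

View pics/g5.png

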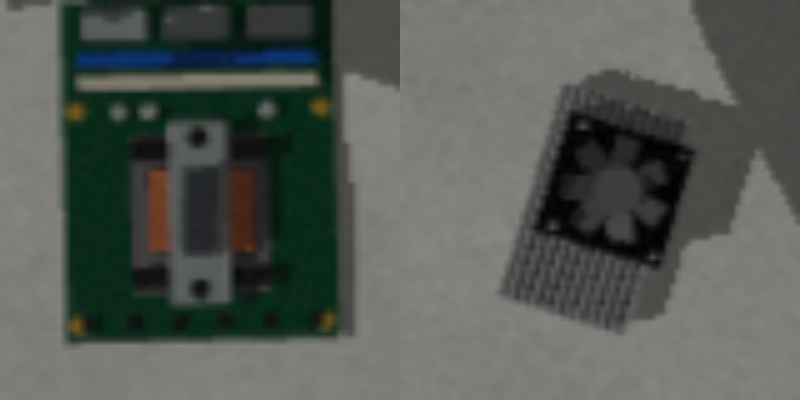

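The left panel shows the bracket bridging both rails, square and about 1 mm off centre, with the copper below. The right panel shows the fan clear on the heatsink. Next is the fan.

>>> {"fn": "step_arm", "kwargs": {
  "targets": [
    [[8.5, -0.99, 4.1, 0.3, 0], [8.5, -0.99, 4.1, 0.3, 0], [8.5, -0.99, 4.1, 0.3, 0], [8.5, -0.99, 4.1, 0.3, 0], [8.5, -0.99, 4.1, 0.3, 0], [8.5, -0.99, 4.1, 0.3, 0], [8.5, -0.99, 4.1, 0.3, 0], [8.5, -0.99, 4.1, 0.3, 0], [8.5, -0.99, 4.1, 0.3, 0], [8.5, -0.99, 4.1, 0.3, 1.2]]
  ]
}}

```text
time_s: 18.3
tool_pos: [0.4531, -0.194, 0.1297]
orientation: [0.988, -0.154, 0.0, 0.0]
wrist_force: [1.1, -0.5, -0.4]
gripper_width: 0.0851
```

>>> {"fn": "step_arm", "kwargs": {
  "targets": [
    [[8.5, 0, 0, 2, 0], [8.5, 0, 0, 1, 0], [8.5, 0, 0, 0, 0], [8.5, 0, 0, 0, 0]]
  ]
}}

```text
time_s: 18.7
tool_pos: [0.4543, -0.1922, 0.0995]
orientation: [0.988, -0.153, -0.0, -0.0]
wrist_force: [-1.1, -0.1, 0.2]
gripper_width: 0.0851
```

```bash
python3 - <<'E'
from h import *
p=[]
for i in range(4): robot.get_image('scene'); p.append(pose())
print(np.mean(p,0))
plan((451.7,-190.9,43.5,-17.8))
E
```

```text
t 18.8 F [ 0.4 -0.1 -0.1] w 85.2 q6 1.37
t 18.8 F [-0.5  0.6 -0.3] w 84.9 q6 1.37
t 18.9 F [ 0.6 -0.2 -0.3] w 84.8 q6 1.37
t 18.9 F [0.6 0.1 0.6] w 85.3 q6 1.37
[ 454.84872261 -192.37580439  100.22003058  -17.60454238]
t 18.9 F [0.6 0.1 0.6] w 85.3 q6 1.37
now [ 454.9 -192.5  100.3  -17.6]
(451.7, -190.9, 43.5, -17.8) : total cm [-0.35 -0.05  5.68] = 2 x [-0.17 -0.03  2.84] ; yaw 0.2 = 1 x 0.19
```

>>> {"fn": "step_arm", "kwargs": {
  "targets": [
    [[8.5, -0.2, -0.05, 2, 0], [8.5, -0.15, 0, 2, 0.2], [8.5, 0, 0, 1.2, 0], [8.5, 0, 0, 0.47, 0], [8.5, 0, 0, 0, 0], [5, 0, 0, 0, 0], [5, 0, 0, 0, 0], [5, 0, 0, 0, 0], [5, 0, 0, 0, 0], [5, 0, 0, 0, 0]]
  ],
  "force": 12
}}

```text
time_s: 19.9
tool_pos: [0.4513, -0.1914, 0.0434]
orientation: [0.988, -0.156, 0.001, 0.0]
wrist_force: [-0.1, 1.7, 2.8]
gripper_width: 0.0598
```

>>> {"fn": "step_arm", "kwargs": {
  "targets": [
    [[5, 0, 0, 0, 0], [5, 0, 0, -0.5, 0], [5, 0, 0, -1.5, 0], [5, 0, 0, -3, 0], [5, 0, 0, -4, 0], [5, 0, 0, 0, -8.5], [5, 0, 0, 0, -8.5], [5, 0, 0, 0, -8.5], [5, 0, 0, 0, 0], [5, 0, 0, 0, 0]]
  ]
}}

```text
time_s: 20.9
tool_pos: [0.4506, -0.1911, 0.1325]
orientation: [0.998, 0.065, -0.0, -0.0]
wrist_force: [-0.5, 0.3, -0.1]
gripper_width: 0.0594
```

```bash
python3 - <<'E'
from h import *
plan((515.4,392,110,7.9),(515.4,392,50,7.9))
im,_=grab('scene'); cv2.imwrite('pics/g6.png',cv2.resize(im[60:240,150:330],(540,540))[:,:,::-1])
E
```

```text
t 20.9 F [-0.5  0.3 -0.1] w 59.4 q6 0.93
now [ 450.6 -191.1  132.5    7.4]
(515.4, 392, 110, 7.9) : total cm [ 13.97 -56.98   2.25] = 14 x [ 1.   -4.07  0.16] ; yaw -0.5 = 1 x -0.46
(515.4, 392, 50, 7.9) : total cm [0. 0. 6.] = 2 x [0. 0. 3.] ; yaw -0.0 = 0 x -0.0
```

View pics/g6.png

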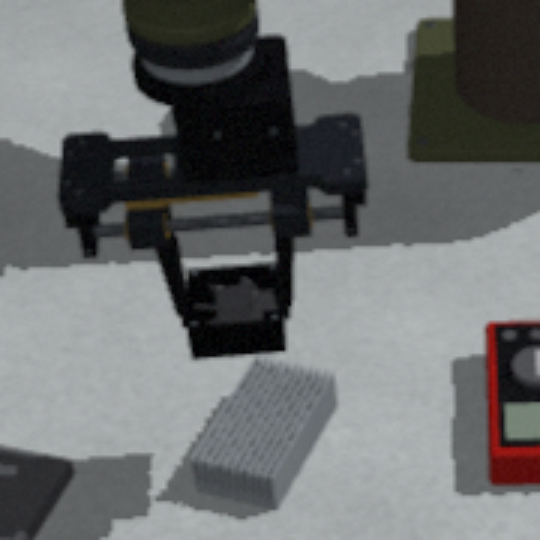

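The fan is held level and the heatsink hasn't moved. Carry it to the square tray.

>>> {"fn": "step_arm", "kwargs": {
  "targets": [
    [[5, 1, -4.07, 0.1, 0], [5, 1, -4.07, 0.1, 0], [5, 1, -4.07, 0.1, 0], [5, 1, -4.07, 0.1, 0], [5, 1, -4.07, 0.1, 0], [5, 1, -4.07, 0.1, 0], [5, 1, -4.07, 0.1, 0], [5, 1, -4.07, 0.1, 0], [5, 1, -4.07, 0.1, 0], [5, 1, -4.07, 0.1, 0]]
  ]
}}

```text
time_s: 21.95
tool_pos: [0.4959, 0.2272, 0.1226]
orientation: [0.998, 0.065, 0.0, 0.0]
wrist_force: [1.2, -0.2, -0.4]
gripper_width: 0.0596
```

>>> {"fn": "step_arm", "kwargs": {
  "targets": [
    [[5, 1, -4.07, 0.1, 0], [5, 1, -4.07, 0.1, 0], [5, 1, -4.07, 0.1, 0], [5, 1, -4.07, 0.1, 0], [5, 0, 0, 3.5, -0.4], [5, 0, 0, 3, 0], [5, 0, 0, 0, 0], [5, 0, 0, 0, 0]]
  ]
}}

```text
time_s: 22.75
tool_pos: [0.5137, 0.3918, 0.0532]
orientation: [0.998, 0.069, -0.001, 0.0]
wrist_force: [0.7, -0.6, -0.5]
gripper_width: 0.0598
```

```bash
python3 - <<'E'
from h import *
p=[]
for i in range(4): im,d=grab('scene'); p.append(pose())
print(np.mean(p,0))
plan((515.4,392,17,7.9))
cv2.imwrite('pics/g7.png',cv2.resize(im[140:280,450:590],(560,560))[:,:,::-1])
E
```

```text
t 22.8 F [ 0.6  0.3 -0.4] w 60.0 q6 2.00
t 22.9 F [0.2 0.3 0.4] w 59.9 q6 2.00
t 22.9 F [ 0.   0.4 -0.2] w 60.1 q6 2.00
t 22.9 F [ 0.4 -0.8 -0.9] w 59.8 q6 2.00
[515.3917291  392.582992    55.88938635   7.95594165]
t 22.9 F [ 0.4 -0.8 -0.9] w 59.8 q6 2.00
now [515.6 392.7  56.3   8. ]
(515.4, 392, 17, 7.9) : total cm [-0.03  0.06  3.93] = 1 x [-0.03  0.06  3.93] ; yaw 0.1 = 1 x 0.06
```

View pics/g7.png

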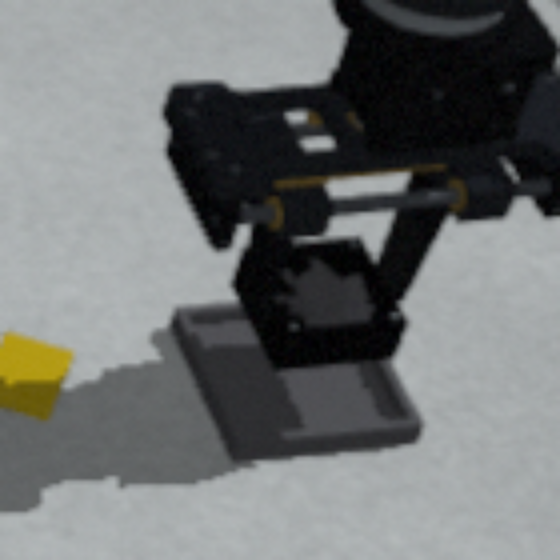

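The fan is level and centred over the tray. Lower it to contact.

>>> {"fn": "step_arm", "kwargs": {
  "targets": [
    [[5, -0.03, 0.06, 1.5, 0], [5, 0, 0, 1.2, 0], [5, 0, 0, 0.8, 0], [5, 0, 0, 0.3, 0], [5, 0, 0, 0.1, 0], [5, 0, 0, 0, 0], [5, 0, 0, 0, 0]]
  ]
}}

```text
time_s: 23.65
tool_pos: [0.5137, 0.3912, 0.0155]
orientation: [0.998, 0.07, -0.001, 0.001]
wrist_force: [-3.3, -3.2, 7.4]
gripper_width: 0.0599
```

>>> {"fn": "step_arm", "kwargs": {
  "targets": [
    [[5, 0, 0, 0.05, 0], [5, 0, 0, 0, 0]]
  ]
}}

```text
time_s: 23.85
tool_pos: [0.5137, 0.3912, 0.0155]
orientation: [0.998, 0.07, -0.001, 0.001]
wrist_force: [-3.9, -3.1, 8.9]
gripper_width: 0.0598
```

>>> {"fn": "step_arm", "kwargs": {
  "targets": [
    [[5, 0, 0, 0.05, 0], [5, 0, 0, 0, 0]]
  ]
}}

```text
time_s: 24.05
tool_pos: [0.5137, 0.3912, 0.0154]
orientation: [0.998, 0.07, -0.001, 0.001]
wrist_force: [-5.0, -3.4, 11.7]
gripper_width: 0.0601
```

>>> {"fn": "step_arm", "kwargs": {
  "targets": [
    [[5, 0, 0, -0.12, 0], [6.2, 0, 0, 0, 0], [6.6, 0, 0, 0, 0], [6.8, 0, 0, -0.1, 0], [6.8, 0, 0, -1, 0], [7, 0, 0, -3, 0], [8, 0, 0, -5, 0], [8.5, 0, 0, -3, 0], [8.5, 0, 0, 0, 8.5], [8.5, 0, 0, 0, 8.5]]
  ]
}}

```text
time_s: 25.05
tool_pos: [0.5151, 0.3922, 0.1392]
orientation: [0.997, -0.081, 0.002, -0.001]
wrist_force: [-0.2, -0.7, -0.5]
gripper_width: 0.0849
```

```bash
python3 - <<'E'
from h import *
plan((440.9,-185.8,120,-17.8),(440.9,-185.8,12,-17.8))
E
```

```text
t 25.1 F [-0.2 -0.7 -0.5] w 84.9 q6 2.30
now [515.1 392.2 139.2  -9.3]
(440.9, -185.8, 120, -17.8) : total cm [ 2.05 58.24  1.92] = 13 x [0.16 4.48 0.15] ; yaw 8.5 = 2 x 4.23
(440.9, -185.8, 12, -17.8) : total cm [ 0.  -0.  10.8] = 3 x [ 0.  -0.   3.6] ; yaw -0.0 = 0 x -0.0
```

>>> {"fn": "step_arm", "kwargs": {
  "targets": [
    [[8.5, 0.16, 4.48, 0.15, 0], [8.5, 0.16, 4.48, 0.15, 0], [8.5, 0.16, 4.48, 0.15, 0], [8.5, 0.16, 4.48, 0.15, 0], [8.5, 0.16, 4.48, 0.15, 0], [8.5, 0.16, 4.48, 0.15, 0], [8.5, 0.16, 4.48, 0.15, 0], [8.5, 0.16, 4.48, 0.15, 0], [8.5, 0.16, 4.48, 0.15, 0], [8.5, 0.16, 4.48, 0.15, 0]]
  ]
}}

```text
time_s: 26.05
tool_pos: [0.4595, -0.0553, 0.1219]
orientation: [0.997, -0.078, 0.001, 0.0]
wrist_force: [-0.1, 1.0, 0.2]
gripper_width: 0.0848
```

>>> {"fn": "step_arm", "kwargs": {
  "targets": [
    [[8.5, 0.16, 4.48, 0.15, 0], [8.5, 0.16, 4.48, 0.15, 0], [8.5, 0.16, 4.48, 0.15, 0], [8.5, 0, 0, 0, 4.25], [8.5, 0, 0, 0, 4.25], [8.5, 0, 0, 3.5, 0], [8.5, 0, 0, 2, 0], [8.5, 0, 0, 0, 0], [8.5, 0, 0, 0, 0]]
  ]
}}

```text
time_s: 26.95
tool_pos: [0.4437, -0.1871, 0.0621]
orientation: [0.988, -0.152, 0.0, 0.0]
wrist_force: [-0.1, -0.3, 0.3]
gripper_width: 0.0851
```

```bash
python3 - <<'E'
from h import *
p=[]
for i in range(4): im,d=grab('scene'); p.append(pose())
print(np.mean(p,0))
plan((440.9,-185.8,12,-17.8))
im,d,W=avg('top',6);z=W[...,2]
rect('sink tray view',W[box((z>.006)&(z<.036),(375,270,425,315))])
z2=z; k=(z>.018)&(z<.04); rect('fan in tray',W[box(k,(130,225,195,290))])
E
```

```text
t 27.0 F [-0.8 -0.1  0. ] w 84.5 q6 1.37
t 27.1 F [ 0.7 -0.8  0. ] w 84.9 q6 1.37
t 27.1 F [-0.5  0.4 -0.3] w 85.0 q6 1.37
t 27.1 F [ 0.3 -0.1  1.4] w 84.6 q6 1.37
[ 444.58508265 -187.59608468   63.19227283  -17.48246676]
t 27.1 F [ 0.3 -0.1  1.4] w 84.6 q6 1.37
now [ 444.6 -187.6   63.2  -17.5]
(440.9, -185.8, 12, -17.8) : total cm [-0.41 -0.06  5.12] = 2 x [-0.2  -0.03  2.56] ; yaw 0.3 = 1 x 0.32
sink tray view 52 c [ 404.6 -151. ] size [20.6 17.9] ang 10.7 z [ 9.6 27.9 33.4]
fan in tray 472 c [513.3 391.2] size [59.9 60.6] ang 8.0 z [18.9 27.4 31.1]
```

>>> {"fn": "step_arm", "kwargs": {
  "targets": [
    [[8.5, -0.2, -0.03, 2, 0.3], [8.5, -0.2, -0.03, 2, 0], [8.5, 0, 0, 1.1, 0], [8.5, 0, 0, 0, 0], [8.5, 0, 0, 0, 0], [5, 0, 0, 0, 0], [5, 0, 0, 0, 0], [5, 0, 0, 0, 0], [5, 0, 0, 0, 0], [5, 0, 0, 0, 0]]
  ],
  "force": 30
}}

```text
time_s: 28.45
tool_pos: [0.4402, -0.1853, 0.011]
orientation: [0.988, -0.155, 0.0, -0.0]
wrist_force: [-0.5, 0.2, 2.8]
gripper_width: 0.0599
```

>>> {"fn": "step_arm", "kwargs": {
  "targets": [
    [[5, 0, 0, 0, 0], [5, 0, 0, -0.5, 0], [5, 0, 0, -1.5, 0], [5, 0, 0, -3, 0], [5, 0, 0, -3, -2.6], [5, 0, 0, 0, 0], [5, 0, 0, 0, 0]]
  ]
}}

```text
time_s: 29.15
tool_pos: [0.4396, -0.1852, 0.0901]
orientation: [0.991, -0.133, 0.0, 0.0]
wrist_force: [0.6, 0.6, -3.9]
gripper_width: 0.0601
```

```bash
python3 - <<'E'
from h import *
plan((524.8,-382,85,-15.2),(524.8,-382,50,-15.2))
E
```

```text
t 29.1 F [ 0.6  0.6 -3.9] w 60.1 q6 1.33
now [ 439.6 -185.2   90.1  -15.2]
(524.8, -382, 85, -15.2) : total cm [13.39 16.75  0.51] = 5 x [2.68 3.35 0.1 ] ; yaw -0.0 = 1 x -0.03
(524.8, -382, 50, -15.2) : total cm [ 0.  -0.   3.5] = 1 x [ 0.  -0.   3.5] ; yaw -0.0 = 0 x -0.0
```

>>> {"fn": "step_arm", "kwargs": {
  "targets": [
    [[5, 2.68, 3.35, 0.1, 0], [5, 2.68, 3.35, 0.1, 0], [5, 2.68, 3.35, 0.1, 0], [5, 2.68, 3.35, 0.1, 0], [5, 2.68, 3.35, 0.1, 0], [5, 0, 0, 2, 0], [5, 0, 0, 1, 0], [5, 0, 0, 0, 0], [5, 0, 0, 0, 0]]
  ]
}}

```text
time_s: 30.05
tool_pos: [0.5242, -0.3804, 0.0537]
orientation: [0.991, -0.132, -0.001, -0.001]
wrist_force: [-0.7, 1.1, -3.0]
gripper_width: 0.0598
```

```bash
python3 - <<'E'
from h import *
p=[]
for i in range(4): im,d=grab('scene'); p.append(pose())
print(np.mean(p,0))
plan((524.8,-382,16.2,-15.2))
cv2.imwrite('pics/g8.png',cv2.resize(im[140:290,70:220],(560,560))[:,:,::-1])
E
```

```text
t 30.1 F [ 0.2  0.1 -2.3] w 59.8 q6 1.12
t 30.1 F [-0.3 -0.1 -2.3] w 59.9 q6 1.12
t 30.2 F [-0.7  0.4 -2.5] w 60.0 q6 1.12
t 30.2 F [ 0.   0.3 -2.6] w 60.0 q6 1.12
[ 525.39414063 -381.48248574   55.93973345  -15.15312359]
t 30.2 F [ 0.   0.3 -2.6] w 60.0 q6 1.12
now [ 525.7 -381.9   56.6  -15.2]
(524.8, -382, 16.2, -15.2) : total cm [-0.09  0.04  4.04] = 1 x [-0.09  0.04  4.04] ; yaw 0.0 = 1 x 0.04
```

View pics/g8.png

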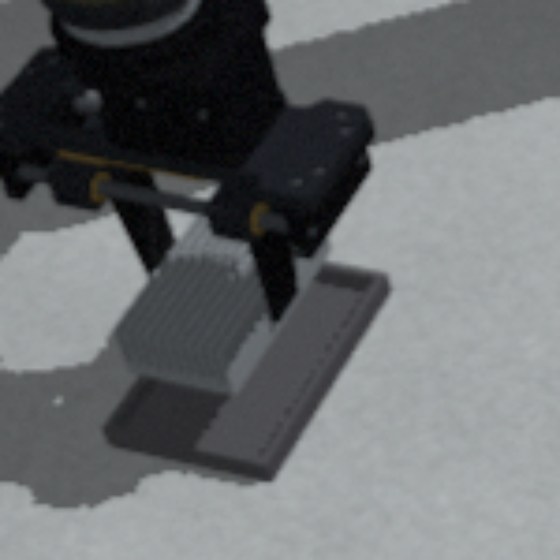

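The heatsink is level and aligned over the long tray. Lower it to contact.

>>> {"fn": "step_arm", "kwargs": {
  "targets": [
    [[5, -0.06, 0.04, 1.5, 0], [5, 0, 0, 1.2, 0], [5, 0, 0, 0.8, 0], [5, 0, 0, 0.3, 0], [5, 0, 0, 0.1, 0], [5, 0, 0, 0, 0], [5, 0, 0, 0, 0]]
  ]
}}

```text
time_s: 30.95
tool_pos: [0.5248, -0.3824, 0.0165]
orientation: [0.991, -0.132, 0.0, 0.0]
wrist_force: [0.1, 1.2, -3.7]
gripper_width: 0.0595
```

>>> {"fn": "step_arm", "kwargs": {
  "targets": [
    [[5, 0, 0, 0.05, 0], [5, 0, 0, 0, 0]]
  ]
}}

```text
time_s: 31.15
tool_pos: [0.5247, -0.3824, 0.0161]
orientation: [0.991, -0.132, 0.0, 0.0]
wrist_force: [1.3, 0.2, -2.6]
gripper_width: 0.06
```

>>> {"fn": "step_arm", "kwargs": {
  "targets": [
    [[5, 0, 0, 0.05, 0], [5, 0, 0, 0, 0]]
  ]
}}

```text
time_s: 31.35
tool_pos: [0.5247, -0.3824, 0.016]
orientation: [0.991, -0.132, 0.0, 0.0]
wrist_force: [-1.8, 1.1, 1.0]
gripper_width: 0.0599
```

>>> {"fn": "step_arm", "kwargs": {
  "targets": [
    [[5, 0, 0, 0.04, 0], [5, 0, 0, 0, 0]]
  ]
}}

```text
time_s: 31.55
tool_pos: [0.5247, -0.3824, 0.016]
orientation: [0.991, -0.132, 0.0, 0.0]
wrist_force: [-3.2, 1.9, 4.9]
gripper_width: 0.0597
```

Contact. Release, lift and move aside for the final check.

>>> {"fn": "step_arm", "kwargs": {
  "targets": [
    [[5.9, 0, 0, -0.05, 0], [6.2, 0, 0, 0, 0], [6.6, 0, 0, 0, 0], [6.8, 0, 0, -0.1, 0], [6.8, 0, 0, -1, 0], [7, 0, 0, -3, 0], [8, 0, 0, -5, 0], [8, 0, 0, -5, 0], [8, 0, 0, 0, 0], [8, 0, 0, 0, 0]]
  ]
}}

```text
time_s: 32.55
tool_pos: [0.5257, -0.3832, 0.1598]
orientation: [0.991, -0.132, 0.002, 0.002]
wrist_force: [0.5, -0.9, -1.1]
gripper_width: 0.0798
```

>>> {"fn": "step_arm", "kwargs": {
  "targets": [
    [[8, -3, 3, 0, 0], [8, -3, 3, 0, 0], [8, -3, 3, 0, 0], [8, -3, 3, 0, 0], [8, -3, 3, 0, 0], [8, -3, 3, 0, 0], [8, -3, 3, 0, 0], [8, 0, 0, 0, 0], [8, 0, 0, 0, 0]]
  ]
}}

```text
time_s: 33.45
tool_pos: [0.2659, -0.5292, 0.1546]
orientation: [0.991, -0.133, -0.001, -0.002]
wrist_force: [0.2, -0.1, -1.1]
gripper_width: 0.0796
```

```bash
python3 - <<'E'
from h import *
im,d,W=avg('top',8);z=W[...,2];pose()
cv2.imwrite('pics/final.png',im[100:340,100:540,::-1])
rect('sink',W[box((z>.018)&(z<.06),(435,205,510,295))])
rect('sinktray',W[box((z>.008)&(z<.06),(435,205,510,295))])
rect('fan',W[box((z>.018)&(z<.04),(130,225,195,290))])
rect('strap',W[box((z>.0235)&(z<.06),(285,195,350,250))])
rect('board',W[box((z>.004)&(z<.06),(285,170,350,250))])
E
```

```text
t 33.9 F [-0.1  0.5 -0.5] w 79.8 q6 0.64
sink 1193 c [ 525.5 -382. ] size [ 60.6 109.9] ang 74.7 z [24.9 34.2 38.3]
sinktray 1713 c [ 525.1 -380.8] size [ 94.8 144.6] ang 74.8 z [11.8 30.1 38.2]
fan 477 c [513.3 391.1] size [59.9 61.3] ang 8.0 z [19.1 27.5 31.1]
strap 355 c [6.139e+02 2.000e-01] size [24.8 79.5] ang 89.6 z [24.7 26.6 44.7]
board 2852 c [ 6.346e+02 -3.000e-01] size [149.3 120.5] ang 0.1 z [ 6.9  9.2 27. ]
```

View pics/final.png

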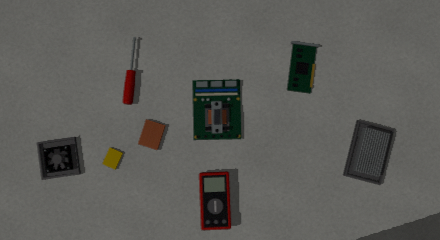

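The final picture shows the fan in the square tray, the heatsink in the long tray, and the bracket over the copper on the board. The multimeter, screwdriver, card, large copper and yellow plate look undisturbed. Handing in.

```bash
python3 -c "
from plant import robot
print(robot.job_done())"
```

```text
the job is handed in; nothing more can be done
None
```

The job is done and handed in after about 34 s of robot time. I placed the smaller copper plate in the socket first, then the bracket across the rails, the fan in the square tray and the heatsink in the long tray. Each part was lowered to contact before release.

**Last checks (top camera):**
- **Heatsink:** flat, about 1 mm from the tray centre and within 0.2° of the tray's direction.
- **Fan:** flat, 2–3 mm off the tray centre, along the walls to within about 0.3°.
- **Bracket:** on the rails, about 1 mm off centre. The two cameras put its angle to the board at about 0.5° but disagreed on the sign, and they differ by about 2 mm in y.
- **Copper plate:** looked flat and centred between the rails in the picture taken before the bracket went on. My automatic measurement of it then failed because the mask also caught other pixels, so it was checked only by eye.
- **Bystanders and look-alikes:** they look unmoved in the final picture, but I did not measure them.

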